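# Snap the firelighter box shut

### The job

The charcoal is lit, so the firelighters must be kept dry: push the lid of the yellow box down against its rubber seal until the steel spring catch at its front snaps over the lid's lip and the lid stays fully shut by itself. The blue and the red box are being aired: leave their lids open just as they are.

Things in the scene. Friction and masses are not known exactly. Their poses are not given: they have to be found in the camera images.
- yellow_box: Yellow metal box, 160 (x) by 120 (y) by 85 mm high, on a wooden block 8 to 70 mm high; origin at its underside's centre, front = its -x side. Its yellow lid hinges on the far rim (along y at x = 80, z = 87 mm). A black press pad (40 x by 60 y mm) lies on the lid 125 mm from the hinge: lid shut, its top is at x = -45, y = 0, z = 95 mm of the box. A straight push down there with shut fingers works.
- yellow_lid (a joint): Angle of the yellow lid (rad): 0 = shut, grows as its front rises; starts at 0.3 to 0.55 (pad's top then 129 to 168 mm over the origin) and stays where left. Catch and rubber seal resist below about 0.1: 4 to 6 N at the pad, then about 12 N where the catch snaps near 0. Press on to the hard stop at -0.02 (pad 2.5 mm below shut, 16 to 20 N); caught, the lid rests near +0.004.
- yellow_catch (a joint): Outward lean (rad) of the steel spring catch at the yellow box's front: an upright strip 24 mm wide at y = 0, x = -80 to -93 mm of the box, its top at z = 114 mm (keep off it). 0 = upright; the lid's lip (163 mm from the hinge) pushes it out to 0.1 as it goes down, and it springs back to 0 over the lip when it catches. Let go too soon, the lid rises or lodges with the catch still leaning.
- blue_pad (a point): Top centre of the black press pad on the lid of the blue box, which has the same size and build as the yellow one and stands half open in the same row, 0.17 to 0.7 m from it to the left or right, on its own block 8 to 70 mm high, front roughly to the robot. Leave it alone.
- red_pad (a point): Top centre of the black press pad on the lid of the red box, which has the same size and build as the yellow one and stands half open in the same row, 0.17 to 0.7 m from it to the left or right, on its own block 8 to 70 mm high, front roughly to the robot. Leave it alone.

How it is judged (in metres and radians):
At the end, for the whole second after the job is handed in: The yellow lid is shut, at rest and held by its catch alone (lid angle below 0.02 rad, catch sprung back to below 0.03 rad); the blue and the red lid are still open, their pads within 20 mm of where they started (value of joint yellow_lid below 0.02 rad and value of joint yellow_catch below 0.03 rad and velocity of joint yellow_lid between -0.05 and 0.05 rad/s and distance of each of blue_pad, red_pad from where it was at the start of the episode below 0.02 m); the robot touches nothing.
It fails at once if the blue box's lid is moved by more than 20 mm (distance of blue_pad from where it was at the start of the episode above 0.02 m).
It fails at once if the red box's lid is moved by more than 20 mm (distance of red_pad from where it was at the start of the episode above 0.02 m).
It also fails if it takes over 29 s, if anything falls off the work surface, if the arm or the gripper's body presses on something with over 40 N, if the wrist force passes 120 N, or if a joint passes its speed limit or range.

### The arm

A 7-joint arm with a two-finger parallel gripper is mounted at the origin on the work surface. World frame = base frame: x ahead of the robot, y to its left, z up, the work surface at z = 0. Lengths are in m, angles in degrees, forces in N, time in s.
With the tool pointing down it reaches from about 0.425 to 0.925 m from the base axis. Payload 6.8 kg.
Tool frame: the origin (TCP) lies at the very end of the fingers, on their centre line; the grasp point (between the pads) lies 19 mm behind it (env.grip_point_offset is the distance from the TCP to the grasp point, in m); z points along the fingers, y is the line along which they close (so a half turn about z gives the same grasp; the last joint's range is limited). The gripper opens to 85 mm and grips with 20 to 120 N. Pads are 22 mm wide; open, the fingers measure 114 mm over their backs; the gripper's body (76 mm by 85 mm) begins 54 mm behind the grasp point. The pads swing forward as they close: fully open they stand 13 mm farther back than shut.
Start: joints at [69.437, 27.33, 1.283, 89.118, -0.659, 63.558, -4.761], TCP at [0.168, -0.654, 0.231] pointing down, gripper open.
Joint ranges: [-169.35, 169.35], [-19.33, 120.38], [-80.79, 83.38], [13.8, 139.57], [-78.32, 258.32], [9.67, 109.79], [-169.56, 169.56]. Speed limits (degrees/s): [136.94, 136.94, 180, 180, 180, 180, 180].

### API

Orientations are given as a 3x3 rotation matrix whose columns are the frame's x, y, z axes.
In Python, from rig import env, jaws, solver, imaging, order, monitor gives the robot as it stands. Calls block until the motion is done:
- env.move_pose(position, orientation): joint-space move of the TCP to a pose.
- env.servo_line(position, frame=None, feed=0.15): straight line of the TCP; frame=None keeps the orientation; feed is the mean speed in m/s.
- env.move_j(angles): joint-space move.
- jaws.set_gripper(opening): opening from 0.0 (shut) to 1.0 (fully open); the grip force is fixed at half the most; returns when the fingers have stopped.
- env.hold(seconds).
- solver.inverse_kinematics(position, orientation): joint angles nearest the present ones, or None.
- imaging.get_image(name): name is "scene" or "top"; returns (picture, depth): 420x560x3 uint8, red, green, blue; 420x560 float32, m along the optical axis (not along the pixel's ray), 0 where there is no reading.
- imaging.get_calibration(name): a dict with "K" (3x3 intrinsics, pixels), "cam_to_world" (4x4, takes a point from camera to world coordinates). Camera axes: x right, y down, z forward; pixel columns grow to the right and rows downward; lengths in m; the calibration is good to about 2 mm. A picture is of the moment at which its call begins. get_calibration takes no time and is no camera call.
A pose or a line that the arm cannot do raises env.Unreachable and nothing moves.
- order.hand_in(): hands the job in; it is judged then, once.
Readings, each from a call of its own:
- monitor.read_clock(): time.
- monitor.read_q(): joint angles.
- monitor.read_dq(): joint speeds.
- monitor.read_joint_efforts(): joint torques, N m.
- monitor.read_tool_pos(): TCP position.
- monitor.read_orientation(): TCP orientation.
- monitor.read_force(): force on the tool from outside, world axes, zero at the start.
- monitor.read_torque(): the same for the moment, N m.
- monitor.read_finger_gap(): opening from 0.0 (shut) to 1.0 (fully open).
- monitor.read_grip_force(): force on a finger pad.
Only numpy, scipy, OpenCV 4.12 (cv2) and the standard library are available. Lean on these libraries where they do the work, as an engineer would, in place of code of your own. Each camera call takes 0.05 s, during which the arm holds its last target. There are 200 camera calls.

## Working session

There is one attempt and no reset: what is moved stays moved. The work goes in short steps, each a Python script; the robot and the scene stay as the last script left them, time stands still between calls to the robot, and variables do not carry over. Pictures are saved under pics/ and viewed, at most 10 in all, crops included, and the job is handed in when it is done.

```bash
mkdir -p pics; ls; python3 - <<'E'
from rig import env, jaws, solver, imaging, order, monitor
import cv2,numpy as np
for n in("scene","top"):
    p,d=imaging.get_image(n); cv2.imwrite(f"pics/{n}0.png",p[:,:,::-1]); np.savez(f"{n}0.npz",p=p,d=d)
    c=imaging.get_calibration(n); print(n,c["K"],np.round(c["cam_to_world"],3))
print(monitor.read_clock())
E
```

```text
pics
scene [[499.1854154   0.        278.02136  ]
 [  0.        499.1854154 201.5867309]
 [  0.          0.          1.       ]] [[-0.573  0.492 -0.656  1.253]
 [ 0.819  0.361 -0.445  0.496]
 [ 0.018 -0.792 -0.61   0.797]
 [ 0.     0.     0.     1.   ]]
top [[418.41266477   0.         275.4336009 ]
 [  0.         418.41266477 201.21645976]
 [  0.           0.           1.        ]] [[ 0.169 -0.96   0.224  0.328]
 [-0.986 -0.165  0.04  -0.019]
 [-0.002 -0.228 -0.974  1.051]
 [ 0.     0.     0.     1.   ]]
0.1
```

View pics/scene0.png

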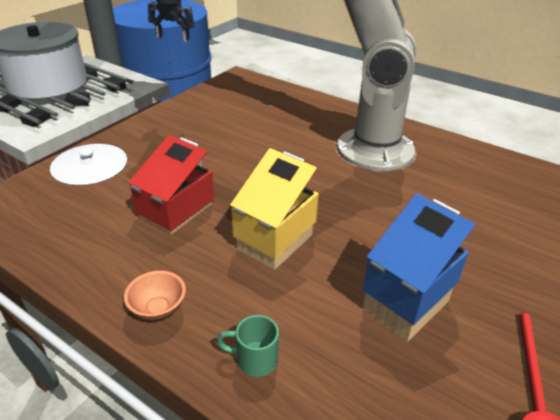

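View pics/top0.png

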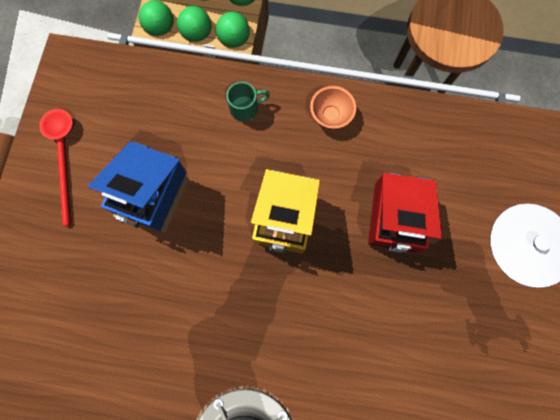

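The scene view shows yellow between red (left) and blue (right), with the yellow pad at about (284,170). In the top view the yellow pad is at about (284,215), the red one at (411,220) and the blue one at (125,185). Next I locate the pads and lid planes from depth.

```bash
cat >h.py <<'E'
import cv2,numpy as np
from rig import imaging
HUE={'yellow':(20,34),'blue':(100,125),'red':(0,8)}
def pts(n,d,m):
    c=imaging.get_calibration(n);K,T=c["K"],c["cam_to_world"]
    v,u=np.nonzero(m&(d>0));z=d[v,u]
    return np.c_[(u-K[0,2])/K[0,0]*z,(v-K[1,2])/K[1,1]*z,z]@T[:3,:3].T+T[:3,3]
def measure(n,p,d,uv,col):
    hsv=cv2.cvtColor(p,cv2.COLOR_RGB2HSV)
    dark=(p.max(2)<45).astype(np.uint8)
    _,lab=cv2.connectedComponents(dark,connectivity=4); l=lab[uv[1],uv[0]]
    pad=(lab==l) if l else None
    lo,hi=HUE[col]
    m=(hsv[...,0]>=lo)&(hsv[...,0]<=hi)&(hsv[...,1]>130)&(hsv[...,2]>60)
    roi=np.zeros_like(m);roi[max(0,uv[1]-80):uv[1]+80,max(0,uv[0]-80):uv[0]+80]=1
    P=pts(n,d,m&roi); Q=pts(n,d,pad)
    c=np.median(Q,0); 
    # lid plane: RANSAC among coloured points
    rng=np.random.default_rng(0);best=0
    for _ in range(500):
        a=P[rng.choice(len(P),3,False)];nn=np.cross(a[1]-a[0],a[2]-a[0]);nn/=np.linalg.norm(nn)+1e-12
        if abs(nn[2])<.75: continue
        i=abs((P-a[0])@nn)<.003
        if i.sum()>best:best=i.sum();I=i
    L=P[I];c0=L.mean(0);nn=np.linalg.svd(L-c0,full_matrices=False)[2][2];nn*=np.sign(nn[2])
    r=cv2.minAreaRect(Q[:,:2].astype(np.float32)*1000)
    return dict(pad=c,padc=np.r_[np.array(r[0])/1000,0],padrect=r[1:],off=(c-c0)@nn,tilt=np.arccos(nn[2]),yaw=np.degrees(np.arctan2(-nn[1],-nn[0])),n=best,npad=len(Q),zr=np.percentile(L[:,2],[1,99]))
E
python3 - <<'E'
import numpy as np;from h import *
np.set_printoptions(precision=4,suppress=True)
U={'scene':{'yellow':(284,170),'blue':(433,220),'red':(180,152)},'top':{'yellow':(284,215),'blue':(125,185),'red':(411,220)}}
for n in U:
    f=np.load(n+'0.npz')
    for c in U[n]: print(n,c,measure(n,f['p'],f['d'],U[n][c],c))
E
```

```text
Traceback (most recent call last):
  File "h.py", line 16, in measure
    P=pts(n,d,m&roi); Q=pts(n,d,pad)
                        ~~~^^^^^^^^^
  File "h.py", line 6, in pts
    v,u=np.nonzero(m&(d>0));z=d[v,u]
                   ~^^~~~~
TypeError: unsupported operand type(s) for &: 'NoneType' and 'bool'
```

```bash
sed -i 's/p.max(2)<45/p.max(2)<70/' h.py; cat > m.py <<'E'
import numpy as np;from h import *
np.set_printoptions(precision=4,suppress=True)
U={'scene':{'yellow':(284,170),'blue':(433,220),'red':(180,152)},'top':{'yellow':(284,215),'blue':(125,185),'red':(411,220)}}
for n in U:
    f=np.load(n+'0.npz')
    for c in U[n]:
        u,v=U[n][c]; print(n,c,f['p'][v,u])
        try: print(measure(n,f['p'],f['d'],(u,v),c))
        except Exception as e: print(e)
E
python3 m.py
```

```text
scene yellow [56 55 54]
{'pad': array([ 0.5018, -0.0037,  0.1917]), 'padc': array([ 0.5016, -0.0035,  0.    ]), 'padrect': ((32.59798049926758, 53.823211669921875), 0.434294193983078), 'off': np.float64(0.0019112584969843277), 'tilt': np.float64(0.5026233560410001), 'yaw': np.float64(177.93405695503975), 'n': np.int64(3007), 'npad': 307, 'zr': array([0.1307, 0.2063])}
scene blue [51 51 51]
{'pad': array([0.5039, 0.3336, 0.212 ]), 'padc': array([0.5039, 0.3327, 0.    ]), 'padrect': ((56.58850860595703, 35.94758224487305), 80.38052368164062), 'off': np.float64(0.001691516546852669), 'tilt': np.float64(0.5258890070315412), 'yaw': np.float64(168.91973814600357), 'n': np.int64(4646), 'npad': 570, 'zr': array([0.1487, 0.2268])}
scene red [57 56 55]
{'pad': array([ 0.547 , -0.2768,  0.1566]), 'padc': array([ 0.5467, -0.278 ,  0.    ]), 'padrect': ((33.95240020751953, 54.021793365478516), 0.17555390298366547), 'off': np.float64(0.002619424695477521), 'tilt': np.float64(0.4032013927692525), 'yaw': np.float64(179.66743303832436), 'n': np.int64(2098), 'npad': 222, 'zr': array([0.1061, 0.1676])}
[... 395 characters left out ...]
 array([0.5033, 0.3311, 0.2125]), 'padc': array([0.5037, 0.3307, 0.    ]), 'padrect': ((58.54102325439453, 33.209842681884766), 79.18525695800781), 'off': np.float64(0.0018849470727718717), 'tilt': np.float64(0.5268701252928932), 'yaw': np.float64(168.63917511109787), 'n': np.int64(2817), 'npad': 391, 'zr': array([0.1485, 0.2276])}
top red [39 39 40]
{'pad': array([ 0.5451, -0.2799,  0.1565]), 'padc': array([ 0.5452, -0.2799,  0.    ]), 'padrect': ((33.6835823059082, 57.72688674926758), 0.3376787006855011), 'off': np.float64(0.0017202282007910622), 'tilt': np.float64(0.40844501169615816), 'yaw': np.float64(-179.50227765312295), 'n': np.int64(2713), 'npad': 354, 'zr': array([0.1055, 0.1689])}
```

Both views agree: the pad top is at (0.5014, -0.0045, 0.192), the tilt is 0.504 rad and the yaw is about -2°. That puts the hinge at z≈0.125 and the block at 38 mm, which is inside the stated range. The shut pad should be at about (0.482, -0.004, 0.1326), with the hard stop at z≈0.130. I'll approach above all the lids.

```bash
python3 - <<'E'
from rig import env, jaws, solver, imaging, order, monitor
import numpy as np,cv2
np.set_printoptions(precision=3,suppress=True)
jaws.set_gripper(0.0)
p=monitor.read_tool_pos(); print(monitor.read_orientation())
env.servo_line([p[0],p[1],0.36],feed=0.2)
q=np.array(monitor.read_q()); best=None
for s in(1,-1):
    t=np.radians(-1.9); x=s*np.array([np.cos(t),np.sin(t),0]); z=np.array([0,0,-1.]); R=np.c_[x,np.cross(z,x),z]
    a=solver.inverse_kinematics([.5014,-.0045,.30],R)
    if a is not None:
        b=solver.inverse_kinematics([.482,-.004,.125],R)
        k=np.abs(np.array(a)-q).max(); print(s,np.array(a),b is not None)
        if b is not None and (best is None or k<best[0]): best=(k,R)
R=best[1]; np.save('R.npy',R)
env.move_pose([.5014,-.0045,.30],R)
print(monitor.read_clock(),monitor.read_tool_pos(),monitor.read_force())
f,_=imaging.get_image("scene");g,_=imaging.get_image("top")
cv2.imwrite('pics/above.png',cv2.resize(np.hstack([f,g])[:,:,::-1],(800,300)))
E
```

```text
[[ 0.969  0.248  0.   ]
 [ 0.248 -0.969 -0.   ]
 [ 0.     0.    -1.   ]]
1 [  28.216   10.716  -39.234  105.375    7.37    66.46  -105.382] True
-1 [ 37.763  12.911 -50.826 104.879  10.826  67.251  71.529] True
4.25 [ 0.502 -0.005  0.3  ] [0.655 0.509 0.628]
```

View pics/above.png

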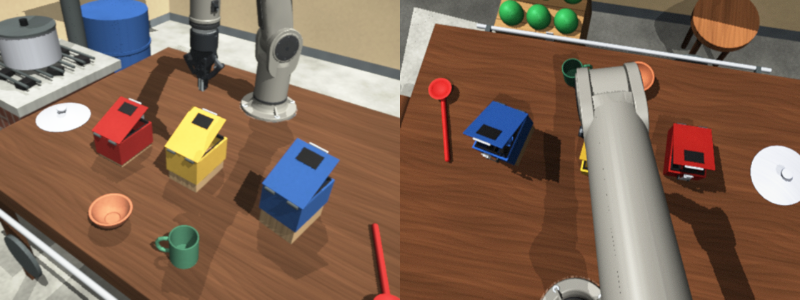

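The left half shows the shut fingers at about (203,85), above the yellow pad at (207,117). All three lids are unmoved, so I press now, with force checks.

```bash
python3 - <<'E'
from rig import env, jaws, solver, imaging, order, monitor
import numpy as np,cv2
np.set_printoptions(precision=4,suppress=True)
f0=np.array(monitor.read_force())
env.servo_line([.5014,-.0045,.200],feed=.1)
env.servo_line([.490,-.0042,.155],feed=.06)
print(monitor.read_tool_pos(),monitor.read_force()-f0)
z=.155
while z>.121:
    z-=.003 if z>.136 else .0015
    x=.482+.0080*max(0,(z-.1326)/.0224)
    env.servo_line([x,-.004,z],feed=.03)
    f=np.array(monitor.read_force())-f0
    print(round(z,4),monitor.read_tool_pos()[2],f,monitor.read_clock())
    if f[2]>28: break
env.hold(.2); print(monitor.read_force()-f0)
E
```

```text
[ 0.4903 -0.0041  0.1552] [ 0.3239 -0.3129  0.4913]
0.152 0.1520070843672301 [ 0.3856 -0.2015 -0.0055] 6.6833
0.149 0.14880639598181458 [-0.4527 -0.5874 -0.4592] 6.9417
0.146 0.14604083903723053 [0.6668 0.804  0.7462] 7.2
0.143 0.14322125348510195 [2.0046 0.4098 3.197 ] 7.4583
0.14 0.14011385578897267 [1.6975 0.181  2.6423] 7.7167
0.137 0.13725374168475718 [ 2.6007 -1.1633  4.1438] 7.975
0.134 0.13498513290637765 [ 3.3378 -0.8948  8.7118] 8.2333
0.1325 0.1338880759139795 [ 3.1754 -0.7069 12.6103] 8.4833
0.131 0.13261885735333992 [ 2.0857 -0.8935 14.9676] 8.7333
0.1295 0.13187728727496628 [-1.8283 -2.2482 24.8743] 8.9833
0.128 0.13154500519463702 [-7.4423 -2.5648 41.2726] 9.2333
[-7.6103 -3.4789 38.9479]
```

The force rose sharply at z≈0.1315, which is the hard stop. I retract and check.

```bash
python3 - <<'E'
from rig import env, imaging, monitor
import numpy as np,cv2
from h import *
np.set_printoptions(precision=4,suppress=True)
p=monitor.read_tool_pos()
env.servo_line([.482,-.004,.20],feed=.06)
env.servo_line([.482,-.004,.36],feed=.2)
env.hold(.2)
f,d=imaging.get_image("scene")
print(monitor.read_clock(),monitor.read_force())
for c,uv in {'blue':(433,220),'red':(180,152)}.items(): m=measure('scene',f,d,uv,c);print(c,m['pad'],m['tilt'])
hsv=cv2.cvtColor(f,cv2.COLOR_RGB2HSV);dk=(f.max(2)<70).astype(np.uint8);dk[:,:240]=0;dk[:,330:]=0;dk[:150]=0;dk[240:]=0
n,l,s,ce=cv2.connectedComponentsWithStats(dk)
for i in range(1,n):
    if s[i,4]>150: print(s[i],np.median(pts('scene',d,l==i),0)); j=tuple(np.round(ce[i]).astype(int)); m=measure('scene',f,d,j,'yellow');print(m['pad'],m['tilt'],m['zr'])
cv2.imwrite('pics/after.png',cv2.resize(f[120:270,190:390],(800,600),interpolation=cv2.INTER_CUBIC)[:,:,::-1])
E
```

```text
11.9833 [-0.274   0.06    0.4958]
blue [0.5045 0.3332 0.2121] 0.5263002407652775
red [ 0.5469 -0.2769  0.1559] 0.4090291072166906
[275 181  26  14 180] [ 0.4837 -0.0013  0.1338]
[ 0.4837 -0.0013  0.1338] 0.013378222315105655 [0.1277 0.1341]
```

View pics/after.png

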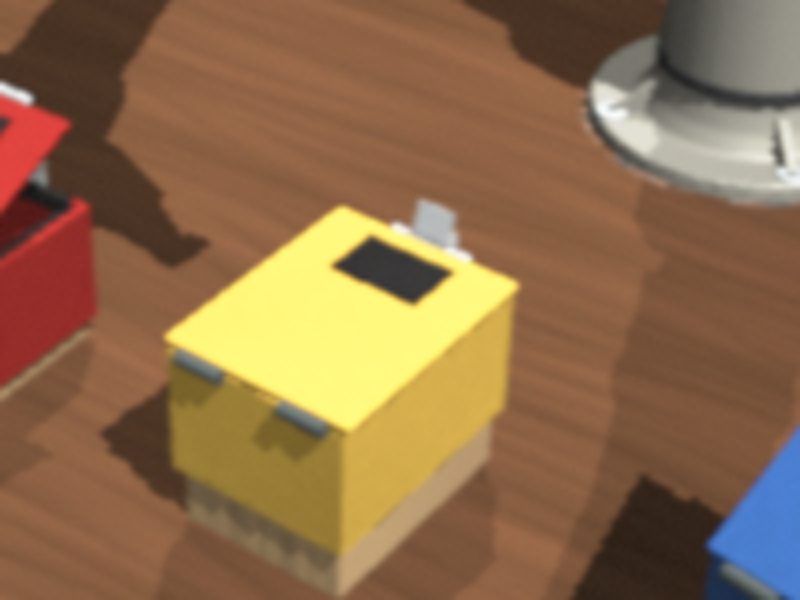

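The yellow lid now looks shut: its pad is at crop (393,270), with the catch strip standing at (435,225) in front of it. Blue and red are unmoved. I move the arm aside and check the lid's tilt and the catch from both views.

```bash
python3 - <<'E'
from rig import env, imaging, monitor
from h import *
np.set_printoptions(precision=4,suppress=True)
env.move_pose([.168,-.654,.36],np.array([[.969,.248,0],[.248,-.969,0],[0,0,-1.]]))
print(monitor.read_clock())
t=np.radians(-1.9);ex=np.array([np.cos(t),np.sin(t),0]);ey=np.array([-np.sin(t),np.cos(t),0])
O=np.array([.482,-.004,.1326])+.045*ex-[0,0,.095]  # box origin
cr=[]
for n in("scene","top"):
    f,d=imaging.get_image(n)
    A=pts(n,d,np.ones(d.shape,bool))-O; C=np.c_[A@ex,A@ey,A[:,2]]
    S=C[(abs(C[:,0]-5)<50) & False] if 0 else C[(C[:,0]>-.015)&(C[:,0]<.06)&(abs(C[:,1])<.05)&(abs(C[:,2]-.09)<.02)]
    k=np.linalg.lstsq(np.c_[S[:,:2],np.ones(len(S))],S[:,2],rcond=None)[0]
    print(n,len(S),'lid angle',-k[0],'roll',k[1],'z at hinge/pad x',k[2]+.08*k[0],k[2]-.045*k[0])
    Q=C[(C[:,0]<-.07)&(C[:,0]>-.12)&(abs(C[:,1])<.02)&(C[:,2]>.09)&(C[:,2]<.13)]
    print('catch',len(Q));print(Q[np.argsort(Q[:,2])][::max(1,len(Q)//15)])
    s=(f[100:270,190:390] if n=="scene" else f[170:270,230:340]); cr.append(cv2.resize(s,(400,400),interpolation=cv2.INTER_CUBIC))
cv2.imwrite('pics/catch.png',np.hstack(cr)[:,:,::-1])
E
```

```text
14.5417
scene 963 lid angle 0.007234715652280549 roll -7.888459120365676e-05 z at hinge/pad x 0.09344121824978298 0.09434555770631804
catch 151
[[-0.0843  0.0025  0.0903]
 [-0.0774  0.0128  0.0931]
 [-0.0701 -0.0018  0.0935]
 [-0.0777 -0.0044  0.0938]
 [-0.0728  0.016   0.0942]
 [-0.0764  0.0161  0.0951]
 [-0.0823  0.0121  0.0957]
 [-0.0811  0.0015  0.0974]
 [-0.0831  0.0085  0.0993]
 [-0.0808  0.0156  0.1009]
 [-0.0851  0.0012  0.1035]
 [-0.0839  0.0104  0.1053]
 [-0.0893  0.0093  0.1075]
 [-0.0883 -0.007   0.1095]
 [-0.0896  0.0032  0.1131]
 [-0.086  -0.0001  0.1164]]
top 1423 lid angle 0.004400823251540564 roll 0.0008722875254626311 z at hinge/pad x 0.09327043751433733 0.0938205404207799
catch 166
[[-0.0703  0.0133  0.0907]
 [-0.0721 -0.0006  0.0919]
 [-0.0801  0.0158  0.0923]
 [-0.0927  0.0109  0.0928]
 [-0.0806  0.0179  0.0931]
 [-0.0727 -0.0098  0.0936]
 [-0.0885  0.0005  0.094 ]
 [-0.0782  0.0162  0.0946]
 [-0.0925  0.0087  0.0954]
 [-0.0788  0.0183  0.0959]
 [-0.0775 -0.0107  0.0967]
 [-0.082  -0.0004  0.0977]
 [-0.0913 -0.      0.1002]
 [-0.085   0.0102  0.1037]
 [-0.0873  0.0052  0.1129]
 [-0.0885  0.0094  0.1153]]
```

View pics/catch.png

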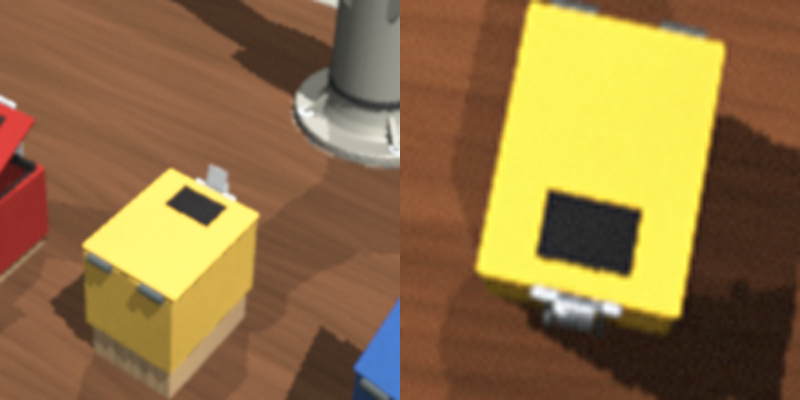

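Both views put the lid angle at 0.004–0.007 rad, matching the caught rest of about 0.004. The catch strip is about upright at its nominal x of -0.08 to -0.09, with its top at z≈0.115. The arm is clear, so I hand in.

```bash
python3 -c "
from rig import order,monitor
print(order.hand_in(),monitor.read_clock())"
```

```text
the job is handed in; nothing more can be done
the job is handed in; nothing more can be done
```

The job is handed in, with no verdict shown: by the camera check the yellow lid is shut (about 0.005 rad) and its catch looks upright over the lip, the blue and red lids stayed as they were, and the robot's clock read 14.5 s of the 29 s limit at the last check.

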